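Mesh a slide-case hinge and hold it ready for its pin

TASK

The specimen case's hinge is being put together: pick up the loose steel hinge leaf that has one single knuckle and, keeping it level and without forcing it, bring its knuckle in between the two knuckles on the wooden jamb block so that the holes of all three line up and the pin could be slid through. Nothing there carries the leaf, so finish while still holding it in line with the gripper: do not let go. Leave the two-knuckle leaf and everything else on the bench where it is.

Things in the scene. Friction and masses are not known exactly. Their poses are not given: they have to be found in the camera images.
- leaf: loose steel hinge leaf to fit, 160-200 g: plate 60 (x) x 44 (y) x 6 mm, at its +x end one knuckle (barrel 20 mm across, 26 mm long along y, 8 mm hole) on a neck 26 mm wide. Origin: centre of plate's underside, z up; knuckle axis at x = +45, z = +3 mm (mid-thickness; same either way up). Centre of mass about 15 mm towards the knuckle. Starts level, +x away from the robot within 30 deg
- rest0: cork rest under the middle of the single-knuckle leaf, fixed, 56 (x, from -24 to +32) x 30 (y) x 50 mm high, so the leaf's underside starts 50 mm above the bench and its side edges overhang by 7 mm. Origin on its underside, below the leaf's. The jamb block, this rest and its twin under the other leaf swap places
- leaf_axis (a point): centre of the hole through the loose leaf's knuckle; y runs along the hole, axes as the leaf's
- jamb_axis (a point): point on the fixed half's hinge line midway between its two knuckles, 75 mm above the bench; y along the hinge line, x level towards the block, z up. The fixed knuckles (20 mm across, 20 mm long, 8 mm hole) leave a 30 mm gap, 15 mm to each side; the gap is open above, below down to the bench, and on the -x side; on +x the fixed plate begins 15 mm from this point
- jamb: fixed wooden jamb block 50 (x) x 90 (y) x 72 mm high, a 6 mm steel hinge leaf on top (top at 78 mm) whose two knuckles (tops at 85 mm) overhang its -x edge by up to 25 mm. Origin: centre of the block's underside; hinge line at x = -40, z = 75 mm. Its -x side, where the loose leaf belongs, faces the robot within 30 deg
- other_leaf: the wrong loose leaf, to be left alone: same plate, but with two 12 mm long knuckles with a gap between; it lies on a second cork rest like the first. Origin and axes as for the leaf
- pin: hinge pin, 5 mm across, 56 mm long, lying in a white dish 70 x 36 x 8 mm; stays there. Origin under its middle
- slide_tray: black gridded specimen tray 80 x 44 x 10 mm; bystander, origin centre of underside
- marker: marker pen lying, 140 mm long, 14 mm thick; bystander, origin under its middle
- screwdriver: screwdriver lying, 120 mm long; bystander, origin on its underside
- vial: white plastic vial, 28 mm across, 55 mm tall standing behind the others; bystander
- eyepiece: black eyepiece standing, 46 mm across, 50 mm tall standing behind the others; bystander

How it is judged:
By the outcome, as a careful person would: the job done as asked, in the order asked, and still so for the second after the job is handed in, while the arm keeps its last pose, push and grip.
It also fails if it takes over 35 s, if anything falls off the work surface, if the arm or the gripper's body presses on something with over 40 N, if the wrist force passes 120 N, or if a joint passes its speed limit or range.

ROBOT

A 7-joint arm with a two-finger parallel gripper is mounted at the origin on the work surface. World frame = base frame: x ahead of the robot, y to its left, z up, the work surface at z = 0. Lengths are in m, angles in rad, forces in N, time in s.
With the tool pointing down it reaches from about 0.4 to 0.85 m from the base axis. Payload 4.5 kg.
Tool frame: the origin (TCP) lies at the very end of the fingers, on their centre line; the grasp point (between the pads) lies 19 mm behind it (r.grip_point_offset is the distance from the TCP to the grasp point, in m); z points along the fingers, y is the line along which they close (so a half turn about z gives the same grasp; the last joint's range is limited). The gripper opens to 88 mm and grips with 3 to 60 N. Pads are 18 mm wide; open, the fingers measure 123 mm over their backs; the gripper's body (75 mm by 187 mm) begins 45 mm behind the grasp point.
Start: joints at [-1.079, 0.689, -0.195, 1.565, 0.157, 0.902, -0.215], TCP at [0.276, 0.561, 0.216] pointing down, gripper open.
Joint ranges: [-3.01, 3.01], [-0.46, 2.08], [-1.47, 1.51], [0.13, 2.56], [-1, 4.14], [0.04, 2.09], [-2.66, 2.66]. Speed limits (rad/s): [2.57, 2.57, 3.14, 3.14, 3.14, 3.14, 3.14].

INTERFACE

Orientations are given as a unit quaternion [x, y, z, w].
In Python, from plant import r gives the robot as it stands.
- The arm moves only by the tool carry_out, never from a script. Its argument "rows" is a list of rows, each a list of 3 entries, a list of its own where there are three numbers: the shift along the tool's x, y, z in cm, then the turn, a rotation vector about the tool's x, y, z in degrees, then the closure, from 0 (fully open) to 1 (shut). A call has 1 to 12 rows; each row is the pose to reach, as a shift and turn from the pose commanded when the call began, along the tool's axes at that moment; what a row does not reach only later rows make up. A row lasts 1/10 s, in which the tool goes at most 50 mm and 8.59 degrees, less where a joint would pass 70% of its speed; a pose out of reach is approached as far as the arm can. A call with a gripper value outside its range is refused whole. The fingers move at their own pace and stop on an object; "newtons" is the grip in N (left out, the last holds). Time passes only in rows, so rows that repeat a pose let the fingers close. It gives the time, the measured TCP pose, the force, the opening and the grip force at its end, in the units of the state.
- r.get_state(): the state, without advancing time (a new reading comes with each control period).
- r.snapshot(name): name is "scene" or "top" or "wrist"; returns a dict with "image" (480x640x3 uint8, red, green, blue), "fx", "fy", "cx", "cy" (pixels), "pose" (4x4, takes a point from camera to world coordinates). Camera axes: x right, y up, looking along -z (the intrinsics and any distortion apply to the point x, -y, -z); pixel columns grow to the right and rows downward; lengths in m; the calibration is good to about 2 mm. The wrist camera is an equidistant fisheye: a pixel r from the principal point sees the ray r / f radians off the axis. A picture is of the moment at which its call begins. There is no depth.
- r.finish_job(): hands the job in; it is judged then, once.
The state is a dict: "clock": time; "q": joint angles; "qd": joint speeds; "joint_torque": joint torques, N m; "tool_pos": TCP position; "eef_rot": TCP orientation; "contact_force": force on the tool from outside, world axes, zero at the start; "moment": the same for the moment, N m; "opening": opening from 0.0 (shut) to 1.0 (fully open); "finger_force": force on a finger pad.
Only numpy, scipy, OpenCV 4.12 (cv2) and the standard library are available. Lean on these libraries where they do the work, as an engineer would, in place of code of your own. Each camera call takes 0.05 s, during which the arm holds its last target. There are 200 camera calls.

## Working session

There is one attempt and no reset: what is moved stays moved. The work goes in short steps, Python scripts to look and compute and a tool call to move; the robot and the scene stay as the last step left them, time stands still between calls to the robot, and variables do not carry over. Pictures are saved under pics/ and viewed, at most 10 in all, crops included, and the job is handed in when it is done.

Besides the shell and the picture viewer there is one more tool, called after "Emit:" as a command line: name --argument value ..., lists and objects as JSON in quotes. carry_out: Moves the arm, as the interface text tells. Its arguments: {"type":"object","properties":{"rows":{"type":"array"},"newtons":{"type":"number"}},"required":["rows"]}

```bash
mkdir -p pics; ls
python3 - <<'E'
from plant import r
import cv2,pickle
d={}
for n in("scene","top"):
    s=r.snapshot(n); d[n]=s; cv2.imwrite(f"pics/{n}0.png",s["image"][:,:,::-1]); print(n,s["fx"],s["fy"],s["cx"],s["cy"],s["pose"].round(3).tolist(),[k for k in s])
pickle.dump(d,open("d0.pkl","wb"))
print(r.get_state(), r.grip_point_offset)
E
```

```text
pics
scene 491.05809995558826 491.05809995558826 322.43459156403827 237.79128340232793 [[0.852, -0.384, 0.355, 0.901], [0.523, 0.616, -0.59, -0.534], [0.008, 0.688, 0.726, 0.746], [0.0, 0.0, 0.0, 1.0]] ['image', 'fx', 'fy', 'cx', 'cy', 'pose']
top 579.141978424367 579.141978424367 321.5968472249135 232.61101634364033 [[-0.024, 0.991, -0.133, 0.449], [-1.0, -0.026, -0.013, 0.007], [-0.017, 0.133, 0.991, 1.01], [0.0, 0.0, 0.0, 1.0]] ['image', 'fx', 'fy', 'cx', 'cy', 'pose']
{'clock': 0.1, 'q': array([-1.07923271,  0.68990741, -0.19451982,  1.56618049,  0.15734572,
        0.90246831, -0.21509516]), 'qd': array([ 0.00084021, -0.00222789,  0.00084487, -0.00295487,  0.00135015,
       -0.00059886, -0.00105489]), 'joint_torque': array([-3.13403900e-03, -5.28507149e+01, -1.27164792e+00, -1.53836435e+01,
       -5.25719952e-02,  1.97475369e-03,  3.65845347e-05]), 'tool_pos': array([0.27601542, 0.56012427, 0.21540156]), 'eef_rot': array([ 2.26838902e-01,  9.73931978e-01, -7.76900111e-04, -1.07875342e-04]), 'contact_force': array([0.1487077 , 0.29871244, 0.10184265]), 'moment': array([ 0.06168607, -0.01106862, -0.02793342]), 'finger_force': 0.0, 'opening': 0.9990933005407424} 0.0187
```

View pics/top0.png

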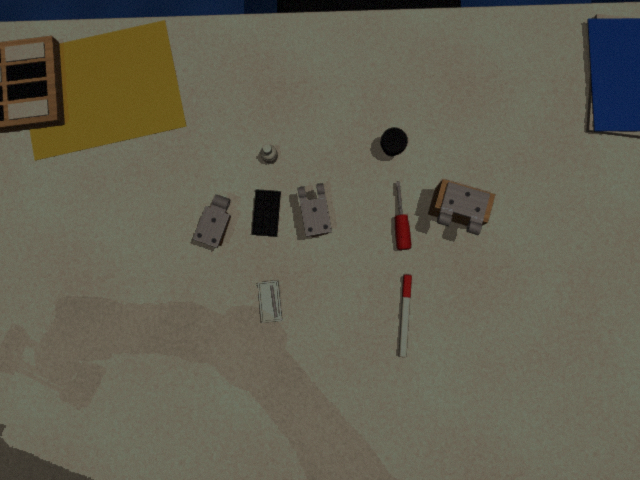

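View pics/scene0.png

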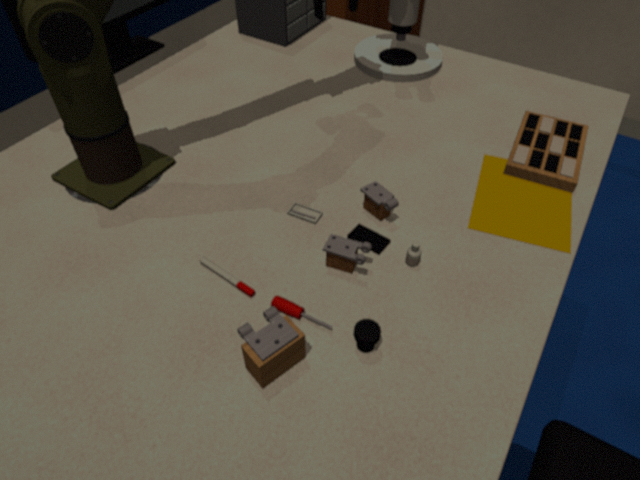

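The single-knuckle leaf is at the left in the top view (≈212,222, knuckle 221,202). The two-knuckle leaf is at (315,212). The jamb is at (465,203), with knuckles at (446,222) and (476,228). Next I measure both on an enlarged crop.

```bash
cat > h.py <<'E'
import numpy as np,cv2
from scipy.spatial.transform import Rotation as R
def ray(s,uv):
    u,v=np.asarray(uv,float).T
    x=(u-s["cx"])/s["fx"]; y=(v-s["cy"])/s["fy"]
    return np.c_[x,-y,-np.ones_like(x)]@s["pose"][:3,:3].T
def on_plane(s,uv,z):
    d=ray(s,uv); o=s["pose"][:3,3]
    return o+d*((z-o[2])/d[:,2])[:,None]
def px(s,p):
    c=(np.asarray(p)-s["pose"][:3,3])@s["pose"][:3,:3]
    return np.c_[s["cx"]+s["fx"]*c[:,0]/-c[:,2], s["cy"]-s["fy"]*c[:,1]/-c[:,2]]
E
python3 - <<'E'
import pickle,cv2,numpy as np
d=pickle.load(open("d0.pkl","rb"));t=d["top"]["image"][:,:,::-1];s=d["scene"]["image"][:,:,::-1]
f=lambda im,x,y,w,h:cv2.resize(im[y:y+h,x:x+w],(400,300),interpolation=cv2.INTER_CUBIC)
o=np.vstack([np.hstack([f(t,172,185,80,60),f(t,424,172,80,60)]),np.hstack([f(s,340,170,80,60),f(s,226,300,100,75)])])
cv2.imwrite("pics/crop.png",np.clip(o*1.6,0,255).astype('uint8'))
E
```

```text
(no output)
```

View pics/crop.png

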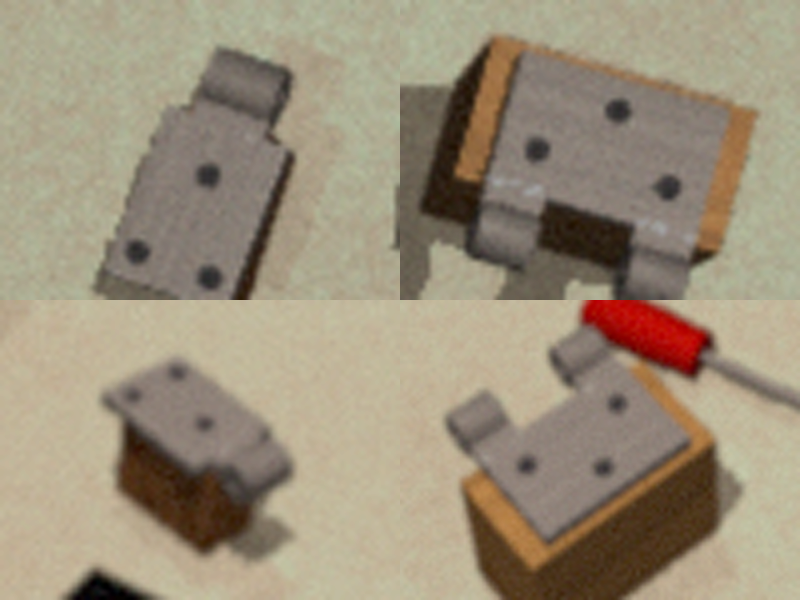

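Crops: top left shows the leaf's plate corners at about (165,105), (293,150) and (102,275). Top right shows the jamb block's top corners at (492,37), (757,110), (455,178) and (720,255). The bottom row shows the same two in the scene view.

Run:
```python
import pickle,numpy as np
from h import *
d=pickle.load(open("d0.pkl","rb"));t=d["top"];s=d["scene"]
c=lambda p,k,ox,oy,X,Y:(np.array(p,float)-[X,Y]+.5)/k-.5+[ox,oy]
L=lambda p:c(p,5,172,185,0,0); J=lambda p:c(p,5,424,172,400,0); LS=lambda p:c(p,5,340,170,0,300); JS=lambda p:c(p,4,226,300,400,300)
pr=lambda n,x:print(n,(x*1000).round(1).tolist())
a=on_plane(t,L([(165,105),(293,150),(102,275),(208,175),(137,252),(210,277)]),.056);pr("leaf top",a)
b=on_plane(s,LS([(178,358),(103,398),(268,433),(193,474),(205,424),(178,372),(132,395)]),.056);pr("leaf scene (rearL?,..)",b)
e=on_plane(t,J([(492,37),(757,110),(455,178),(720,255)]),.072);pr("block top",e)
pr("plate top",on_plane(t,J([(522,52),(728,105),(618,110),(538,150),(668,187)]),.078))
pr("plate scene",on_plane(s,JS([(545,542),(692,440),(605,467),(527,464),(617,403)]),.078))
pr("block scene",on_plane(s,JS([(535,572),(713,437),(463,483),(640,365)]),.072))
pr("knuckle leaf top edges z53",on_plane(t,L([(217,47),(291,70)]),.053))
```

```text
leaf top [[627.8, 215.3, 56.0], [611.3, 172.3, 56.0], [570.8, 236.2, 56.0], [603.6, 200.8, 56.0], [578.2, 224.5, 56.0], [569.2, 200.1, 56.0]]
leaf scene (rearL?,..) [[572.8, 231.9, 56.0], [557.7, 191.3, 56.0], [627.5, 208.5, 56.0], [612.3, 168.9, 56.0], [602.3, 199.5, 56.0], [577.1, 223.6, 56.0], [567.3, 199.6, 56.0]]
block top [[658.6, -180.7, 72.0], [631.7, -266.0, 72.0], [611.8, -166.2, 72.0], [584.0, -251.0, 72.0]]
plate top [[651.9, -189.0, 78.0], [632.4, -255.0, 78.0], [631.8, -219.2, 78.0], [619.2, -192.5, 78.0], [605.9, -233.9, 78.0]]
plate scene [[630.6, -257.6, 78.0], [653.1, -190.8, 78.0], [631.0, -218.9, 78.0], [604.4, -233.9, 78.0], [618.1, -192.3, 78.0]]
block scene [[632.4, -267.3, 72.0], [657.2, -182.2, 72.0], [585.6, -251.2, 72.0], [613.0, -169.2, 72.0]]
knuckle leaf top edges z53 [[647.7, 198.4, 53.0], [639.1, 173.4, 53.0]]
```

```bash
cat >> h.py <<'E'
def delta(st,p,ydeg):
    """tool-frame shift (cm) and turn (deg) to TCP p (m), pointing down, tool y axis at world angle ydeg (mod 180)"""
    T=R.from_quat(st["eef_rot"]); a=np.deg2rad(ydeg); best=None
    for k in (0,np.pi):
        y=np.array([np.cos(a+k),np.sin(a+k),0]); z=np.array([0,0,-1.]); G=R.from_matrix(np.c_[np.cross(y,z),y,z])
        v=(T.inv()*G).as_rotvec(degrees=True)
        if best is None or np.linalg.norm(v)<np.linalg.norm(best): best=v
    return (T.inv().apply(np.asarray(p)-st["tool_pos"])*100).round(2).tolist(),best.round(2).tolist()
E
python3 - <<'E'
from plant import r
from h import *
print(delta(r.get_state(),[.6027,.1997,.150],69))
E
```

```text
([-45.23, -17.89, 6.57], [-0.09, 0.0, -5.22])
```

Emit:
carry_out --rows '[[[-5,-2,0.7],[0,0,-1],0],[[-9,-3.6,1.4],[0,0,-2],0],[[-13,-5.2,2.1],[0,0,-3],0],[[-17.5,-7,2.8],[0,0,-4],0],[[-22,-8.8,3.5],[0,0,-5.2],0],[[-26.5,-10.6,4.2],[0,0,-5.2],0],[[-31,-12.4,4.9],[0,0,-5.2],0],[[-35.5,-14.2,5.6],[0,0,-5.2],0],[[-40,-16,6.2],[0,0,-5.2],0],[[-43.5,-17.2,6.5],[0,0,-5.2],0],[[-45.2,-17.9,6.6],[0,0,-5.2],0],[[-45.2,-17.9,6.6],[0,0,-5.2],0]]'

```text
clock: 1.3
tool_pos: [0.6038, 0.1974, 0.1495]
eef_rot: [0.185, 0.983, -0.001, 0.0]
contact_force: [-0.2, -0.4, 0.0]
opening: 0.998
finger_force: 0.0
```

```bash
cat >> h.py <<'E'
def rect(s,x0,y0,w,h,z,k):
    """metric top-down rectification of the fisheye wrist view onto plane z; k px per m; image up=+x world, left=+y"""
    X,Y=np.meshgrid(np.arange(w),np.arange(h))
    p=np.stack([x0-Y/k,y0-X/k,np.full(X.shape,z)],-1)
    q=wpx(s,p.reshape(-1,3)).reshape(h,w,2).astype(np.float32)
    return cv2.remap(s["image"],q[...,0],q[...,1],cv2.INTER_LINEAR)
def wpx(s,p):
    c=(p-s["pose"][:3,3])@s["pose"][:3,:3]; x,y,z=c[:,0],-c[:,1],-c[:,2]
    rr=np.hypot(x,y); th=np.arctan2(rr,z)
    return np.c_[s["cx"]+s["fx"]*th*x/rr, s["cy"]+s["fy"]*th*y/rr]
E
python3 - <<'E'
from plant import r
from h import *
import pickle
s=r.snapshot("wrist");pickle.dump(s,open("w1.pkl","wb"))
print(s["pose"].round(3).tolist(),s["fx"],r.get_state()["tool_pos"],r.get_state()["contact_force"])
# 3 px/mm, x from .68 to .50, y from .28 to .12, plane z=56
o=rect(s,.67,.30,600,450,.056,3000)
w=s["image"]
cv2.imwrite("pics/w1.png",np.clip(np.hstack([cv2.resize(w,(200,150)),np.zeros((150,400,3),np.uint8)]),0,255)) if 0 else None
cv2.imwrite("pics/w1.png",np.vstack([cv2.resize(o,(600,450)),np.hstack([cv2.resize(w,(200,150)),np.zeros((150,400,3),np.uint8)])])[:,:,::-1])
E
```

```text
[[0.363, -0.893, -0.265, 0.536], [0.932, 0.348, 0.105, 0.224], [-0.002, -0.285, 0.959, 0.318], [0.0, 0.0, 0.0, 1.0]] 371.64829954431775 [0.60202177 0.2006697  0.14981077] [-0.36652441  0.81459619 -0.29649889]
```

View pics/w1.png

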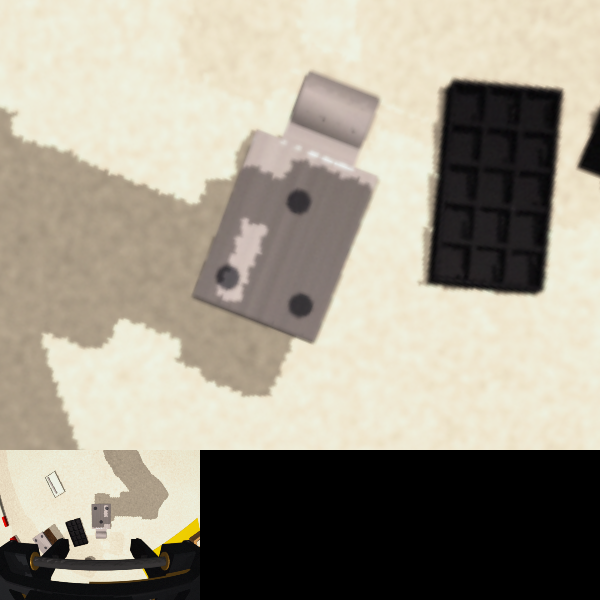

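The rectified wrist view (3 px/mm) shows the leaf's plate corners at (257,130), (378,178), (193,297) and (313,342). That puts its centre at (0.5911, 0.2049) with yaw −21.3°, which agrees with the first estimate.

Run:
```python
from plant import r
from h import *
print(delta(r.get_state(),[.6023,.2005,.0345],68.7))
```

```text
([-0.05, -0.01, 11.53], [0.02, -0.07, 0.22])
```

Emit:
carry_out --rows '[[[0,0,3],[0,0,0.2],0],[[0,0,6],[0,0,0.2],0],[[0,0,8.5],[0,0,0.2],0],[[0,0,10.5],[0,0,0.2],0],[[0,0,11.5],[0,0,0.2],0],[[0,0,11.5],[0,0,0.2],0],[[0,0,11.5],[0,0,0.2],0.2],[[0,0,11.5],[0,0,0.2],0.3],[[0,0,11.5],[0,0,0.2],0.4],[[0,0,11.5],[0,0,0.2],0.45],[[0,0,11.5],[0,0,0.2],0.5],[[0,0,11.5],[0,0,0.2],0.55]]' --newtons 30

```text
clock: 2.55
tool_pos: [0.6027, 0.2003, 0.0353]
eef_rot: [0.184, 0.983, 0.0, 0.0]
contact_force: [-0.2, -0.4, -0.6]
opening: 0.48
finger_force: 0.0
```

Emit:
carry_out --rows '[[[0,0,0],[0,0,0],0.7],[[0,0,0],[0,0,0],1],[[0,0,0],[0,0,0],1],[[0,0,0],[0,0,0],1],[[0,0,0],[0,0,0],1],[[0,0,0],[0,0,0],1]]' --newtons 40

```text
clock: 3.15
tool_pos: [0.6026, 0.2003, 0.0351]
eef_rot: [0.184, 0.983, 0.0, 0.0]
contact_force: [0.6, 0.4, 0.8]
opening: 0.004
finger_force: 0.0
```

Run:
```python
from plant import r
from h import *
s=r.snapshot("scene")["image"];w=r.snapshot("wrist")["image"]
o=np.vstack([cv2.resize(s[120:300,250:490],(600,450),interpolation=cv2.INTER_CUBIC)])
cv2.imwrite("pics/g1.png",np.hstack([o[:, :400],cv2.resize(w[240:],(400,450*1))])[:,:,::-1])
```

```text
(no output)
```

View pics/g1.png

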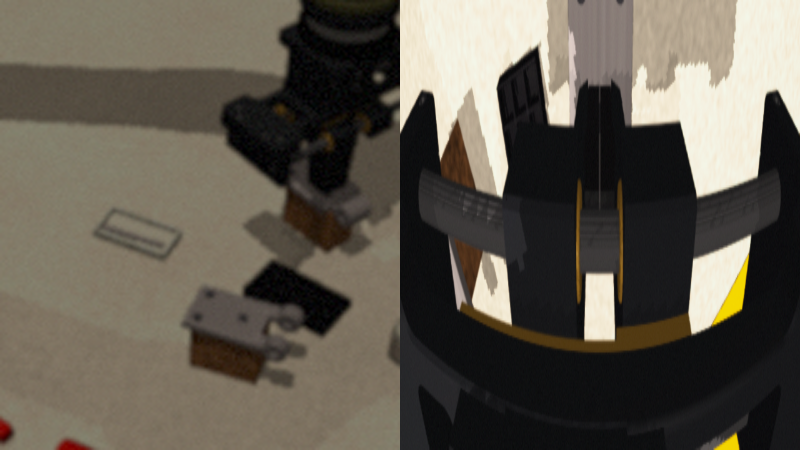

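The fingers have shut and the leaf has not moved from its rest (scene crop, fingertips at about (325,190)). They may have closed above the plate. I'll compare the reported TCP with the picture.

Run:
```python
from plant import r
from h import *
s=r.snapshot("scene");st=r.get_state()
for z in (.0,.02,.035,.056,.07,.09): print(z,px(s,[[.6026,.2003,z]]).round(1), (px(s,[[.6026,.2003,z]])-[250,120])*2.5)
print(st["tool_pos"],st["q"].round(3),st["contact_force"],st["moment"],st["opening"])
im=s["image"]
cv2.imwrite("pics/g2.png",np.clip(cv2.resize(im[140:230,330:450],(800,600),interpolation=cv2.INTER_CUBIC).astype(float)*1.8,0,255)[:,:,::-1])
```

```text
0.0 [[378.5 213.4]] [[321.21476311 233.443087  ]]
0.02 [[379.3 206.7]] [[323.30854379 216.75748965]]
0.035 [[380.  201.6]] [[324.91669026 203.94197144]]
0.056 [[380.9 194.2]] [[327.22467145 185.54938371]]
0.07 [[381.5 189.2]] [[328.80128777 172.98513319]]
0.09 [[382.4 181.8]] [[331.10835075 154.5998628 ]]
[0.60257315 0.20034397 0.03512623] [-0.276  0.945 -0.217  1.651  0.324  0.581  0.522] [-0.80974662 -0.35899712 -0.02398883] [ 0.02684786 -0.02435571  0.01921401] 0.006402476264759693[ WARN:0@0.820] global loadsave.cpp:1063 imwrite_ Unsupported depth image for selected encoder is fallbacked to CV_8U.
```

View pics/g2.png

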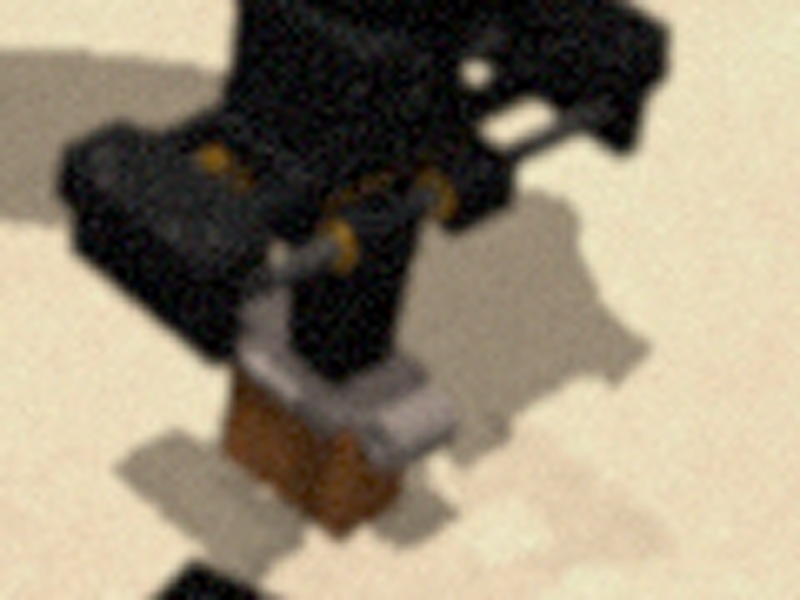

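The fingertips rest visibly above the plate, at crop (345,380), or about z≈0.055–0.058 in the scene view. The reading says 0.035, so the real tips are about 20 mm short of the reported TCP. I'll open partway, go 2 cm lower and close gently.

Emit:
carry_out --rows '[[[0,0,-0.2],[0,0,0],0.3],[[0,0,-0.2],[0,0,0],0.3],[[0,0,-0.2],[0,0,0],0.3],[[0,0,-0.2],[0,0,0],0.3],[[0,0,-0.2],[0,0,0],0.3],[[0,0,-0.2],[0,0,0],0.3],[[0,0,0],[0,0,0],0.3],[[0,0,0.5],[0,0,0],0.3],[[0,0,1.0],[0,0,0],0.3],[[0,0,1.5],[0,0,0],0.3],[[0,0,2],[0,0,0],0.3],[[0,0,2],[0,0,0],0.3]]' --newtons 40

```text
clock: 4.5
tool_pos: [0.6019, 0.2001, 0.0141]
eef_rot: [0.184, 0.983, -0.0, -0.001]
contact_force: [-0.1, -0.2, -0.2]
opening: 0.7
finger_force: 0.0
```

Emit:
carry_out --rows '[[[0,0,0],[0,0,0],0.4],[[0,0,0],[0,0,0],0.48],[[0,0,0],[0,0,0],0.55],[[0,0,0],[0,0,0],0.65],[[0,0,0],[0,0,0],0.8],[[0,0,0],[0,0,0],0.8]]' --newtons 40

```text
clock: 5.1
tool_pos: [0.6028, 0.2006, 0.0153]
eef_rot: [0.184, 0.983, 0.0, 0.0]
contact_force: [0.4, 0.1, 1.2]
opening: 0.49
finger_force: 40.0
```

Run:
```python
from plant import r
from h import *
s=r.snapshot("scene");st=r.get_state()
a=cv2.resize(s["image"][140:230,330:450],(400,300),interpolation=cv2.INTER_CUBIC)
w=r.snapshot("wrist");b=cv2.resize(w["image"],(400,300))
cv2.imwrite("pics/g3.png",cv2.convertScaleAbs(np.hstack([a,b]),alpha=1.8)[:,:,::-1])
print(st["tool_pos"],st["contact_force"],st["moment"],st["opening"],st["finger_force"])
```

```text
[0.6028088  0.20052582 0.01534737] [0.42625195 0.88317087 1.45624516] [ 0.09912597 -0.06363732 -0.02433401] 0.4895305448034688 39.99949526041746
```

View pics/g3.png

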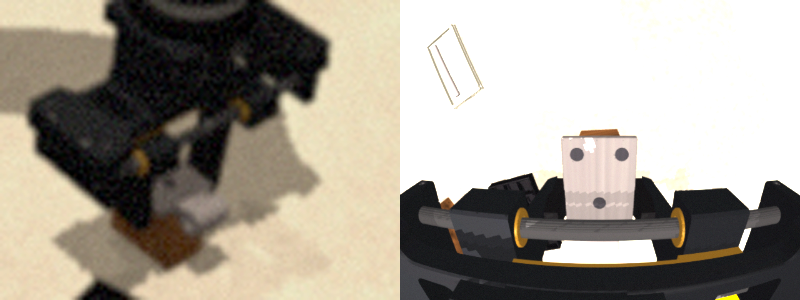

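Opening 0.49 (43 mm) and 40 N on the pads mean the plate is held between the fingers. In the wrist view it sits square at (598,180). Now I lift.

Emit:
carry_out --rows '[[[0,0,-0.3],[0,0,0],0.8],[[0,0,-1],[0,0,0],0.8],[[0,0,-2.5],[0,0,0],0.8],[[0,0,-4.5],[0,0,0],0.8],[[0,0,-6.5],[0,0,0],0.8],[[0,0,-8],[0,0,0],0.8],[[0,0,-8.7],[0,0,0],0.8],[[0,0,-8.7],[0,0,0],0.8]]' --newtons 50

```text
clock: 6.0
tool_pos: [0.6032, 0.2005, 0.1034]
eef_rot: [0.184, 0.983, 0.001, 0.001]
contact_force: [0.8, 0.1, -1.6]
opening: 0.489
finger_force: 50.0
```

Run:
```python
from plant import r
from h import *
st=r.get_state()
print(st["tool_pos"],st["contact_force"],st["moment"],st["opening"],st["finger_force"])
print(delta(st,[.5050,-.1787,.102],72.2))
```

```text
[0.60324233 0.20054188 0.10344102] [ 0.7696773   0.14006726 -1.57614427] [ 0.03524485 -0.02364577 -0.01202852] 0.4893968877749138 49.99961994588375
([-4.58, -38.91, 0.09], [0.08, 0.09, -3.44])
```

Emit:
carry_out --rows '[[[-0.2,-2,0],[0,0,0],0.8],[[-0.6,-5,0],[0,0,-0.5],0.8],[[-1.1,-9,0],[0,0,-1],0.8],[[-1.5,-13,0],[0,0,-1.5],0.8],[[-2,-17,0],[0,0,-2],0.8],[[-2.5,-21,0],[0,0,-2.5],0.8],[[-3,-25,0],[0,0,-3],0.8],[[-3.4,-29,0],[0,0,-3.4],0.8],[[-3.9,-33,0],[0,0,-3.4],0.8],[[-4.3,-36,0],[0,0,-3.4],0.8],[[-4.5,-38,0],[0,0,-3.4],0.8],[[-4.6,-38.9,0],[0,0,-3.4],0.8]]'

```text
clock: 7.2
tool_pos: [0.5029, -0.1817, 0.1013]
eef_rot: [0.157, 0.988, -0.001, -0.001]
contact_force: [-0.1, 0.3, -2.1]
opening: 0.486
finger_force: 50.0
```

Run:
```python
from plant import r
from h import *
import pickle
S={n:r.snapshot(n) for n in("scene","top","wrist")};pickle.dump(S,open("d2.pkl","wb"))
st=r.get_state()
print(st["tool_pos"],st["contact_force"],st["opening"],delta(st,[.5050,-.1787,.0375],72.2))
s=S["scene"];a=cv2.resize(s["image"][270:390,190:350],(400,300),interpolation=cv2.INTER_CUBIC)
b=cv2.resize(S["top"]["image"][172:262,412:532],(400,300),interpolation=cv2.INTER_CUBIC)
c=cv2.resize(S["wrist"]["image"],(400,300))
o=rect(S["wrist"],.66,-.13,400,300,.078,2500)
cv2.imwrite("pics/j1.png",cv2.convertScaleAbs(np.vstack([np.hstack([a,b]),np.hstack([c,o])]),alpha=1.4)[:,:,::-1])
```

```text
[ 0.50461377 -0.17823259  0.10174295] [ 1.01454712  0.57637841 -2.42052635] 0.48831844326370427 ([-0.05, -0.04, 6.42], [0.05, -0.03, -0.03])
```

View pics/j1.png

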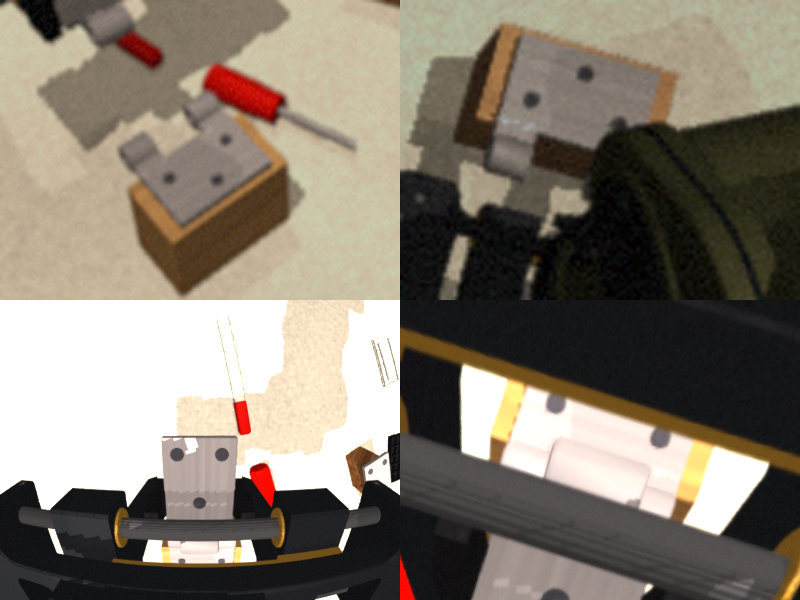

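The scene and wrist views show the leaf held square, with its knuckle facing the gap and the jamb beyond it. I'll drop to hinge height, then advance until about 22 mm short and look again.

Emit:
carry_out --rows '[[[0,0,1],[0,0,0],0.8],[[0,0,2.5],[0,0,0],0.8],[[0,0,4],[0,0,0],0.8],[[0,0,5.4],[0,0,0],0.8],[[0,0,6.2],[0,0,0],0.8],[[0,0,6.4],[0,0,0],0.8],[[-0.5,0,6.4],[0,0,0],0.8],[[-1.2,0,6.4],[0,0,0],0.8],[[-2,0,6.4],[0,0,0],0.8],[[-2.5,0,6.4],[0,0,0],0.8],[[-2.8,0,6.4],[0,0,0],0.8],[[-2.8,0,6.4],[0,0,0],0.8]]'

```text
clock: 8.55
tool_pos: [0.5319, -0.1877, 0.0382]
eef_rot: [0.155, 0.988, 0.0, 0.0]
contact_force: [0.6, -0.4, -1.9]
opening: 0.485
finger_force: 50.0
```

Run:
```python
from plant import r
from h import *
import pickle
r.snapshot("scene")
S={n:r.snapshot(n) for n in("scene","wrist")};pickle.dump(S,open("d3.pkl","wb"))
st=r.get_state()
print(st["tool_pos"],st["contact_force"],st["opening"],delta(st,[.5526,-.1940,.0375],72.2))
a=cv2.resize(S["scene"]["image"][298:358,216:336],(800,400),interpolation=cv2.INTER_CUBIC)
o=rect(S["wrist"],.625,-.16,400,200,.078,4000)
w=S["wrist"]["image"]
b=cv2.resize(w[400:480,220:380],(400,200),interpolation=cv2.INTER_CUBIC)
cv2.imwrite("pics/j2.png",cv2.convertScaleAbs(np.vstack([a,np.hstack([b,o])]),alpha=1.3)[:,:,::-1])
```

```text
[ 0.53082115 -0.18741433  0.03805794] [ 0.11175572 -0.07462187 -2.34294216] 0.48813057624176664 ([-2.27, 0.04, 0.05], [-0.0, -0.04, -0.03])
```

View pics/j2.png

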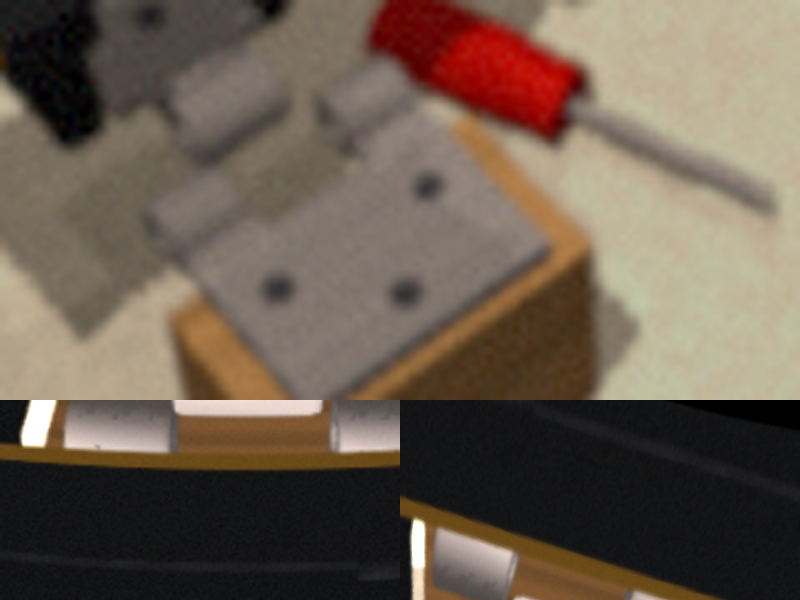

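Bottom left (raw wrist crop) shows the fixed knuckles' inner edges at columns 175 and 332, and the loose knuckle's front from 174 to 323. That puts the loose knuckle about 1 mm too far left. In the scene crop the end faces are near (187,125) on the loose knuckle, and (165,235) and (337,125) on the fixed ones. I'll quantify this.

Run:
```python
from h import *
import pickle
S=pickle.load(open("d3.pkl","rb"));w=S["wrist"];s=S["scene"]
def wray(uv):
    d=(np.array(uv,float)-[w["cx"],w["cy"]]);rr=np.linalg.norm(d,axis=1);th=rr/w["fx"]
    return np.c_[np.sin(th)*d[:,0]/rr,-np.sin(th)*d[:,1]/rr,-np.cos(th)]@w["pose"][:3,:3].T
def frame(p,o=(583.7,-204,75),yaw=-17.8):
    return R.from_euler("z",-yaw,degrees=True).apply(p*1000-np.array(o))
cr=lambda p:(np.array(p,float)+.5)/2.5-.5+[220,400-160]
cr=lambda p:(np.array(p,float)-[0,400]+.5)/2.5-.5+[220,400]
for n,p,z in(("fixed in/out L,in R",[(175,420),(65,410),(332,420)],.083),("loose front",[(174,405),(323,405)],.078)):
    d=wray(cr(p));o=w["pose"][:3,3];print(n,frame(o+d*((z-o[2])/d[:,2])[:,None]).round(1).tolist())
# scene prediction of end-face centres, crop px
J=R.from_euler("z",-17.8,degrees=True)
pc=lambda P:((px(s,P)-[216,298]+.5)*[800/120,400/60]-.5).round(0).tolist()
ax=np.array([583.7,-204,75])
print("fixed ends -35,-15,15,35",pc((ax+J.apply([[0,y,0] for y in(-35,-15,15,35)]))/1000))
t=np.array([530.8+.6,-187.5,75])   # tcp
for z in(0,2): print("loose ends -13,13",pc((t+J.apply([[32.7,y,z] for y in(-13,13)]))/1000))
# plate top of the loose leaf edges, height sensitivity
```

```text
fixed in/out L,in R [[-14.7, -13.6, 8.0], [-16.1, -33.0, 8.0], [-14.6, 13.8, 8.0]]
loose front [[-13.9, -14.1, 3.0], [-13.9, 12.6, 3.0]]
fixed ends -35,-15,15,35 [[165.0, 244.0], [234.0, 198.0], [335.0, 130.0], [401.0, 86.0]]
loose ends -13,13 [[188.0, 135.0], [275.0, 78.0]]
loose ends -13,13 [[187.0, 130.0], [274.0, 73.0]]
```

The wrist view gives a lateral error of about 0.85 mm, so the leaf should go towards +y. Height agrees within about 1 mm. I'll correct that and ease in.

Emit:
carry_out --rows '[[[0,0.08,0],[0,0,0],0.8],[[-0.2,0.08,0],[0,0,0],0.8],[[-0.4,0.08,0],[0,0,0],0.8],[[-0.6,0.08,0],[0,0,0],0.8],[[-0.8,0.08,0],[0,0,0],0.8],[[-1,0.08,0],[0,0,0],0.8],[[-1.2,0.08,0],[0,0,0],0.8],[[-1.2,0.08,0],[0,0,0],0.8]]'

```text
clock: 9.5
tool_pos: [0.5433, -0.1905, 0.0381]
eef_rot: [0.155, 0.988, 0.0, 0.0]
contact_force: [-0.3, -0.1, -2.0]
opening: 0.489
finger_force: 50.0
```

```bash
cat > chk.py <<'E'
from plant import r
from h import *
import pickle
P=[];F=[];M=[]
for i in range(8):
    s=r.snapshot("scene" if i%2 else "wrist"); st=r.get_state(); P.append(st["tool_pos"]);F.append(st["contact_force"]);M.append(st["moment"])
    pickle.dump(s,open("c%d.pkl"%(i%2),"wb"))
st["tool_pos"]=np.mean(P,0)
print("tcp",(st["tool_pos"]*1000).round(1),"F",np.mean(F,0).round(2),"M",np.mean(M,0).round(3),st["opening"],st["clock"],st["eef_rot"].round(4))
print(delta(st,[.5526,-.1940,.0375],72.2))
E
python3 chk.py
```

```text
tcp [ 542.8 -190.4   38.1] F [-0.07 -0.03 -2.  ] M [0.016 0.012 0.002] 0.4863237720550623 9.9 [ 1.549e-01  9.879e-01  0.000e+00 -1.000e-04]
([-1.04, -0.05, 0.06], [0.0, -0.01, -0.02])
```

Emit:
carry_out --rows '[[[-0.2,0,0.02],[0,0,0],0.8],[[-0.4,0,0.04],[0,0,0],0.8],[[-0.6,0,0.05],[0,0,0],0.8],[[-0.8,0,0.05],[0,0,0],0.8],[[-1.0,0,0.05],[0,0,0],0.8],[[-1.0,0,0.05],[0,0,0],0.8]]'

```text
clock: 10.5
tool_pos: [0.5529, -0.1936, 0.0376]
eef_rot: [0.155, 0.988, 0.0, 0.0]
contact_force: [-0.4, 0.1, -1.9]
opening: 0.483
finger_force: 50.0
```

```bash
python3 chk.py
python3 - <<'E'
from h import *
import pickle
w=pickle.load(open("c0.pkl","rb"));s=pickle.load(open("c1.pkl","rb"))
a=cv2.resize(s["image"][300:345,226:286],(560,420),interpolation=cv2.INTER_CUBIC)
b=cv2.resize(w["image"][415:465,220:380],(560,175),interpolation=cv2.INTER_CUBIC)
J=R.from_euler("z",-17.8,degrees=True);ax=np.array([583.7,-204,75])
pc=lambda P:((px(s,P)-[226,300]+.5)*[560/60,420/45]-.5).round(0).tolist()
print(pc((ax+J.apply([[0,y,0] for y in(-35,-15,-13,13,15,35)]))/1000))
print("top line z=85",pc((ax+J.apply([[0,y,10] for y in(-35,-15,-13,13,15,35)]))/1000))
cv2.imwrite("pics/j3.png",cv2.convertScaleAbs(np.vstack([a,b]),alpha=1.4)[:,:,::-1])
E
```

```text
tcp [ 552.4 -193.4   37.6] F [ 0.16  0.1  -1.88] M [-0.008  0.032  0.009] 0.4837710338370138 10.9 [ 0.1549  0.9879  0.     -0.    ]
([-0.04, -0.05, 0.01], [0.0, -0.01, -0.03])
[[138.0, 323.0], [235.0, 258.0], [244.0, 252.0], [367.0, 170.0], [376.0, 163.0], [468.0, 102.0]]
top line z=85 [[131.0, 291.0], [229.0, 225.0], [239.0, 219.0], [362.0, 137.0], [372.0, 131.0], [464.0, 69.0]]
```

View pics/j3.png

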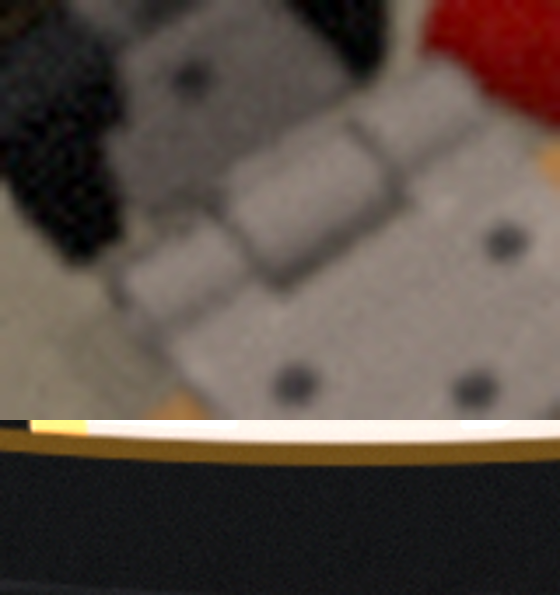

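The knuckle sits between the fixed pair, from (222,190) to (400,205) in the crop, with a thin gap on each side and no contact force. I'll compare brightness profiles across the three barrels to check that they are collinear.

Run:
```python
from h import *
from plant import r
from scipy.ndimage import map_coordinates
ims=[];
for i in range(10): s=r.snapshot("scene"); ims.append(s["image"].mean(2))
g=np.mean(ims,0)
J=R.from_euler("z",-17.8,degrees=True);ax=np.array([583.7,-204,75])
A=px(s,(ax+J.apply([[0,-35,0],[0,35,0]]))/1000); d=(A[1]-A[0]);d/=np.linalg.norm(d); n=np.array([-d[1],d[0]])
print("px per mm along",np.linalg.norm(A[1]-A[0])/70, "n",n,"x+1mm,z+1mm along n:",[(px(s,(ax+J.apply([v]))/1000)-px(s,[ax/1000]))@n for v in([1,0,0],[0,0,1])])
t=np.arange(-9,9.1,.5)
print("t  ",*t)
for y0,hw in((-25,6),(-8,3),(0,6),(8,3),(25,6)):
    v=0
    for y in np.linspace(y0-hw,y0+hw,25):
        c=px(s,(ax+J.apply([[0,y,0]]))/1000)[0]; q=c+t[:,None]*n
        v=v+map_coordinates(g,[q[:,1],q[:,0]],order=1)/25
    print(y0,*v.round(0).astype(int))
# along the axis, strip at t -4..-1
u=np.arange(-38,38.1,1);v=0
for tt in np.linspace(-3,0,7):
    q=np.array([px(s,(ax+J.apply([[0,y,0]]))/1000)[0] for y in u])+tt*n; v=v+map_coordinates(g,[q[:,1],q[:,0]],order=1)/7
print(*[f"{int(a)}:{b:.0f}" for a,b in zip(u,v)])
print(r.get_state()["clock"])
```

```text
px per mm along 0.6083847521136554 n [0.55569122 0.83138876] x+1mm,z+1mm along n: [array([0.53162894]), array([-0.31980702])]
t   -9.0 -8.5 -8.0 -7.5 -7.0 -6.5 -6.0 -5.5 -5.0 -4.5 -4.0 -3.5 -3.0 -2.5 -2.0 -1.5 -1.0 -0.5 0.0 0.5 1.0 1.5 2.0 2.5 3.0 3.5 4.0 4.5 5.0 5.5 6.0 6.5 7.0 7.5 8.0 8.5 9.0
-25 49 54 58 61 63 64 66 70 76 82 87 89 91 91 90 90 88 86 84 82 79 76 74 74 76 79 84 88 90 92 93 94 95 96 96 96 95
-8 57 61 66 70 72 73 74 77 80 84 88 89 89 89 88 86 86 85 83 81 79 76 73 69 65 60 55 52 52 56 64 74 82 89 92 94 94
0 58 62 69 74 79 81 82 83 85 87 90 91 92 92 92 91 90 89 87 85 83 81 77 73 68 63 58 54 54 59 67 77 84 90 93 94 94
8 57 60 65 71 75 78 80 81 83 85 88 90 92 92 92 92 91 90 89 87 85 82 79 75 71 65 60 57 58 63 70 78 86 90 93 94 94
25 38 47 56 64 71 75 79 82 84 86 88 90 90 91 90 90 89 87 85 82 80 77 75 74 76 79 84 88 91 92 93 94 95 96 96 95 94
-38:71 -37:67 -36:66 -35:66 -34:69 -33:75 -32:81 -31:86 -30:88 -29:88 -28:89 -27:89 -26:89 -25:89 -24:89 -23:89 -22:89 -21:89 -20:89 -19:89 -18:90 -17:89 -16:88 -15:83 -14:77 -13:71 -12:70 -11:75 -10:82 -9:87 -8:89 -7:90 -6:90 -5:90 -4:90 -3:90 -2:90 -1:90 0:90 1:90 2:90 3:91 4:91 5:91 6:91 7:91 8:91 9:91 10:91 11:91 12:90 13:86 14:80 15:73 16:70 17:71 18:77 19:84 20:87 21:89 22:89 23:89 24:89 25:89 26:90 27:89 28:89 29:89 30:89 31:90 32:90 33:90 34:88 35:85 36:78 37:66 38:52
11.4
```

Run:
```python
from h import *
from plant import r
from scipy.ndimage import map_coordinates
from scipy.optimize import least_squares
g=np.mean([(s:=r.snapshot("scene"))["image"].mean(2) for i in range(12)],0)
J=R.from_euler("z",-17.8,degrees=True);ax=np.array([583.7,-204,75])
A=px(s,(ax+J.apply([[0,-35,0],[0,35,0]]))/1000); d=(A[1]-A[0]);d/=np.linalg.norm(d); n=np.array([-d[1],d[0]])
t=np.arange(-8,8.01,.1)
def prof(y0,hw):
    v=0
    for y in np.linspace(y0-hw,y0+hw,25):
        q=px(s,(ax+J.apply([[0,y,0]]))/1000)[0]+t[:,None]*n
        v=v+map_coordinates(g,[q[:,1],q[:,0]],order=1)/25
    return v
P={y:prof(y,2.5) for y in(-26,-21,-5,-1.5,2,5.5,9,24,29)}
ref=(P[-26]+P[-21]+P[24]+P[29])/4
m=(t>-3)&(t<1)
for y,p in P.items():
    f=lambda a:np.interp(t[m]+a[0],t,p)-a[1]*ref[m]
    o=least_squares(f,[0,1]);print(y,"shift px",o.x.round(2),"rms",np.sqrt(np.mean(o.fun**2)).round(2))
st=r.get_state();print(st["clock"],st["contact_force"])
w=r.snapshot("top")
```

```text
-26 shift px [-0.25  1.  ] rms 0.13
-21 shift px [0.06 1.  ] rms 0.09
-5 shift px [0.41 1.  ] rms 0.55
-1.5 shift px [0.39 1.  ] rms 0.5
2 shift px [0.5  1.01] rms 0.38
5.5 shift px [0.77 1.  ] rms 0.27
9 shift px [0.91 1.01] rms 0.29
24 shift px [-0.07  1.  ] rms 0.07
29 shift px [0.22 1.  ] rms 0.04
12.0 [-0.32747622 -0.04613506 -1.95543682]
```

Laterally the knuckle is centred within about 0.4 mm, and yaw looks fine. The profile shift of about +0.5 px suggests it is roughly 0.8 mm too deep, so I'll back off a touch.

Emit:
carry_out --rows '[[[0.04,0,-0.01],[0,0,0],0.8],[[0.08,0,-0.02],[0,0,0],0.8],[[0.08,0,-0.02],[0,0,0],0.8],[[0.08,0,-0.02],[0,0,0],0.8],[[0.08,0,-0.02],[0,0,0],0.8]]'

```text
clock: 12.55
tool_pos: [0.5517, -0.1932, 0.0378]
eef_rot: [0.155, 0.988, 0.0, 0.0]
contact_force: [-0.5, -0.2, -1.7]
opening: 0.486
finger_force: 50.0
```

```bash
python3 chk.py
python3 - <<'E'
from plant import r
r.finish_job()
E
```

```text
tcp [ 551.7 -193.2   37.8] F [-0.21 -0.03 -1.94] M [ 0.013  0.023 -0.003] 0.48631468716690085 12.95 [0.155  0.9879 0.     0.    ]
([-0.11, -0.05, 0.03], [0.0, 0.0, -0.03])
the job is handed in; nothing more can be done
```

The job is handed in at about 13 s with the single-knuckle leaf still gripped level and its knuckle between the two jamb knuckles. By my measurements the holes line up to about 1 mm, and I felt no contact force going in; the first grasp closed just above the plate and had to be redone about 2 cm lower.

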